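Lock the lid on the crock with the potato

TASK

One of the two open crocks, the white or the blue, holds a potato and the other a wine cork. Take the lid from its sloping stand and close the crock that holds the potato: let the lid's two lugs down through the entries in the rim until the lid is fully home, then give it a quarter-turn, either way, so that the lid's handle is in line with the crock's ears. Leave both crocks standing where they are, the cork in its own crock, and do not disturb the jam jar, the salt shaker and the green-capped spice jar.

Things in the scene. Friction and masses are not known exactly. Their poses are not given: they have to be found in the camera images.
- lid: round bayonet lid, 60 mm high, about 0.25 kg, loose. Origin: centre of its flat underside; z out of its top, x along its handle. From below: grey plug, radius 32 mm, 17 mm high, with lugs at +x and -x (to 41 mm from the axis, 16 mm wide, 6 mm thick, flush with the underside); wooden disc, radius 52 mm, from 17 to 23 mm, that rests on the rim; handle above. Same after a half turn.
- lid_handle (a point): centre of the lid's handle, 45 mm above the lid's origin, axes as the lid's. The handle is a dark upright fin from 23 to 60 mm above the lid's origin, 60 mm long along x, 14 mm thick along y. At the start the lid lies tilted 30 degrees on the stand, handle running up and down the slope.
- lid_stand: fixed wooden stand, 105 x 104 mm base. Its board slopes 30 degrees: the low edge is at its -x side, so that the lid on it faces over to the robot's left, over the hob (-x side of the stand). Two 10 mm steel pins at the low edge, standing 32 mm out of the board, stop the lid from sliding. Origin: centre of the underside; the board's middle is 45 mm above it.
- crock_white: white stoneware crock, open on top, 1.3 kg, standing loose. 104 mm outside diameter, 80 mm high to its flat rim, 90 mm inside diameter, inner floor 10 mm up. Origin: centre of the underside, z up. Two small ears stick out at its +y and -y sides (to 67 mm from the axis, 60 mm up). With the lid home, the lid's origin is 63 mm above this origin.
- crock_blue: blue stoneware crock, open on top, 1.3 kg, standing loose. 104 mm outside diameter, 80 mm high to its flat rim, 90 mm inside diameter, inner floor 10 mm up. Origin: centre of the underside, z up. Two small ears stick out at its +y and -y sides (to 67 mm from the axis, 60 mm up). With the lid home, the lid's origin is 63 mm above this origin.
- crock_white_mouth (a point): centre of the white crock's mouth, at rim height (80 mm up); axes as the crock's. Two inward tabs, 8 mm thick, flush with the rim, each spanning 120 degrees about an ear (+y, -y), narrow the opening to 37 mm radius. Between them, at +x and -x, are entries 60 degrees wide, radius 45 mm: the lid's lugs go down there, then turn under the tabs. No stop limits the turn.
- crock_blue_mouth (a point): centre of the blue crock's mouth, at rim height (80 mm up); axes as the crock's. Two inward tabs, 8 mm thick, flush with the rim, each spanning 120 degrees about an ear (+y, -y), narrow the opening to 37 mm radius. Between them, at +x and -x, are entries 60 degrees wide, radius 45 mm: the lid's lugs go down there, then turn under the tabs. No stop limits the turn.
- oak_post (a point): a point on the axis of a fixed square oak post, 123 x 93 mm, that stands from floor to ceiling between the hob counter on the left, with the lid stand, and the worktop on the right, with the crocks. Its nearest edge is about 0.49 m from the robot's axis: draw the lid and arm in towards the robot to pass it.
- potato_mid (a point): centre of a small light-brown potato, 45 x 49 x 34 mm, lying on the floor of one of the crocks.
- cork_mid (a point): centre of a wine cork, 23 mm diameter, 38 mm long, standing in the other crock.
- jam_jar_mid (a point): centre of a bystander: jar of red jam with a green lid, 64 mm diameter, 99 mm high.
- salt_shaker_mid (a point): centre of a bystander: grey salt shaker with a domed top, 44 mm diameter, 90 mm high.
- green_jar_mid (a point): centre of a bystander: spice jar with a green cap, 44 mm diameter, 100 mm high.
Not all that is in view belongs to the job. Several things have the shape of the crock_white; the one meant has the colours described above.

How it is judged (in metres and radians):
At the end, for the whole second after the job is handed in: The lid lies on the potato's crock, fully home (its origin 58 to 67 mm above the crock's, within 9 mm of its axis), handle within 0.45 rad of the line of that crock's ears, at rest; the cork is in the other crock; both crocks stand upright (within 0.05 rad) (((horizontal distance between potato_mid and crock_white below 0.05 m and horizontal distance between cork_mid and crock_blue below 0.05 m and z of lid in the frame of crock_white between 0.058 and 0.067 m and horizontal distance between lid and crock_white below 0.009 m and angle between the x axis of lid and the y axis of crock_white, either way round below 0.45 rad) or (horizontal distance between potato_mid and crock_blue below 0.05 m and horizontal distance between cork_mid and crock_white below 0.05 m and z of lid in the frame of crock_blue between 0.058 and 0.067 m and horizontal distance between lid and crock_blue below 0.009 m and angle between the x axis of lid and the y axis of crock_blue, either way round below 0.45 rad)) and linear speed of lid below 0.02 m/s and angular speed of lid below 0.1 rad/s and height (world z) of each of potato_mid, cork_mid below 0.06 m and angle between each of crock_white, crock_blue's own z axis and vertical below 0.05 rad); the robot touches nothing.
It fails at once if the white crock is shifted by more than 40 mm (distance of crock_white from where it was at the start of the episode above 0.04 m).
It fails at once if the blue crock is shifted by more than 40 mm (distance of crock_blue from where it was at the start of the episode above 0.04 m).
It fails at once if the jam jar is moved by more than 25 mm (distance of jam_jar_mid from where it was at the start of the episode above 0.025 m).
It fails at once if the salt shaker is moved by more than 25 mm (distance of salt_shaker_mid from where it was at the start of the episode above 0.025 m).
It fails at once if the green-capped spice jar is moved by more than 25 mm (distance of green_jar_mid from where it was at the start of the episode above 0.025 m).
It also fails if it takes over 48 s, if anything falls off the work surface, if the arm or the gripper's body presses on something with over 40 N, if the wrist force passes 120 N, or if a joint passes its speed limit or range.

ROBOT

A 7-joint arm with a two-finger parallel gripper is mounted at the origin on a cart in front of the work surface, level with it; the furniture and walls round the work are solid. World frame = base frame: x ahead of the robot, y to its left, z up, the work surface at z = 0. Lengths are in mm, angles in rad, forces in N, time in s.
With the tool pointing down it reaches from about 400 to 875 mm from the base axis. Payload 6.5 kg.
Tool frame: the origin (TCP) lies midway between the tips of the shut fingers; the grasp point (between the pads) lies 19 mm behind it; z points along the fingers, x is the direction in which the jaws open and shut, and the axes are right-handed (so a half turn about z gives the same grasp; the last joint's range is limited). The gripper opens to 85 mm and grips with 20 to 120 N. Pads are 22 mm wide; open, the fingers measure 114 mm over their backs; the gripper's body (76 mm by 85 mm) begins 54 mm behind the grasp point. The pads swing forward as they close: fully open they stand 13 mm farther back than shut.
Start: joints at [-1.361, 0.536, -0.004, 1.538, 0.003, 1.067, -0.071], TCP at [177.002, 625.428, 201.49] pointing down, gripper open.
Joint ranges: [-2.7, 2.7], [-0.37, 2.16], [-1.27, 1.26], [0.24, 2.4], [-1.31, 4.45], [0.19, 1.91], [-2.76, 2.76]. Speed limits (rad/s): [2.39, 2.39, 3.14, 3.14, 3.14, 3.14, 3.14].

INTERFACE

Orientations are given as a unit quaternion [x, y, z, w].
In Python, from plant import arm gives the robot as it stands.
- The arm moves only by the shell command python3 -m jog 'ROWS' [FORCE]. ROWS is a JSON object of lists of equal length, an entry for each row: "fingers": the closure, from -1 (fully open) to 1 (shut); "slide": the shift along the tool's x, y, z in m, a list of three; "dr": the turn, a rotation vector about the tool's x, y, z in rad, a list of three. A call has 1 to 20 rows; each row is the pose to reach, as a shift and turn from the pose commanded when the call began, along the tool's axes at that moment; what a row does not reach only later rows make up. A row lasts 1/12 s, in which the tool goes at most 41.7 mm and 7.16 degrees, less where a joint would pass 70% of its speed; a pose out of reach is approached as far as the arm can. A call with a gripper value outside its range is refused whole. The fingers move at their own pace and stop on an object; FORCE is the grip in N (left out, the last holds). Time passes only in rows, so rows that repeat a pose let the fingers close. It gives the time, the measured TCP pose, the force and the opening at its end, in the units of the state.
- arm.sense(): the state, without advancing time (a new reading comes with each control period).
- arm.grab_frame(name): name is "side" or "top"; returns a dict with "pixels" (420x560x3 uint8, blue, green, red), "depth" (420x560 float32, mm along the optical axis (not along the pixel's ray), 0 where there is no reading), "fx", "fy", "cx", "cy" (pixels), "k1" (the pictures are not rectified: a ray, as slopes to the right and down, at radius r is drawn at 1 + k1 r^2 times it, then the intrinsics apply), "R" (3x3) and "t" (3): a world point X has camera coordinates R X + t. Camera axes: x right, y down, z forward; pixel columns grow to the right and rows downward; lengths in mm; the calibration is good to about 2 mm. A picture is of the moment at which its call begins.
- arm.hand_in(): hands the job in, once; it reports no verdict.
The state is a dict: "time_s": time; "q": joint angles; "joint_velocities": joint speeds; "joint_torque": joint torques, N m; "position": TCP position; "ee_rot": TCP orientation; "contact_force": force on the tool from outside, world axes, zero at the start; "wrist_torque": the same for the moment, N m; "gripper_width": finger opening in mm.
Only numpy, scipy, OpenCV 4.12 (cv2) and the standard library are available. Lean on these libraries where they do the work, as an engineer would, in place of code of your own. Each camera call takes 0.05 s, during which the arm holds its last target. There are 200 camera calls.

## Working session

There is one attempt and no reset: what is moved stays moved. The work goes in short steps, Python scripts to look and compute and a shell command to move; the robot and the scene stay as the last step left them, time stands still between calls to the robot, and variables do not carry over. Pictures are saved under pics/ and viewed, about 8 in all and at most 12, crops included, and the job is handed in when it is done.

```bash
mkdir -p pics; ls
cat > h.py <<'E'
import numpy as np,cv2,pickle
from plant import arm
def grab(n,f=None):
    d=arm.grab_frame(n)
    if f: cv2.imwrite(f'pics/{f}.png',d['pixels'])
    pickle.dump(d,open(f'{n}.pkl','wb'));return d
def load(n): return pickle.load(open(f'{n}.pkl','rb'))
def ray(d,u,v):
    K=np.array([[d['fx'],0,d['cx']],[0,d['fy'],d['cy']],[0,0,1.]])
    p=np.stack([np.atleast_1d(u),np.atleast_1d(v)],-1).astype(float).reshape(-1,1,2)
    s=cv2.undistortPoints(p,K,np.array([d['k1'],0,0,0.])).reshape(-1,2)
    return np.c_[s,np.ones(len(s))]
def pts(d,u,v):   # from depth
    r=ray(d,u,v);z=d['depth'][np.atleast_1d(v).astype(int),np.atleast_1d(u).astype(int)]
    return (r*z[:,None]-d['t'])@np.array(d['R'])
def plane(d,u,v,z):
    R=np.array(d['R']);r=ray(d,u,v)@R;c=-R.T@np.array(d['t'])
    return c+r*((z-c[2])/r[:,2])[:,None]
E
python3 - <<'E'
from h import *
for n in('top','side'):
    d=grab(n,n+'0');print(n,d['fx'],d['k1'],-np.array(d['R']).T@d['t'],np.array(d['R'])[2])
s=arm.sense();print(s['time_s'],s['position'],s['ee_rot'],s['gripper_width'],s['contact_force'])
a=cv2.imread('pics/top0.png');b=cv2.imread('pics/side0.png')
E
```

```text
pics
top 489.74453760288395 -0.12298095661951687 [-261.59196668 -117.71490329 1570.86293973] [ 0.44383443  0.04003059 -0.89521425]
side 445.06116003466536 -0.0213402216013321 [-639.44173574   40.75946528  953.13483026] [ 0.80045391 -0.0418172  -0.59793383]
0.1 [176.85063168 624.84549235 200.72781621] [ 7.97573619e-01  6.03221136e-01 -5.76697166e-04  5.01231667e-04] 85.64785926005821 [-0.30945431 -0.27524889 -0.25756232]
```

View pics/top0.png

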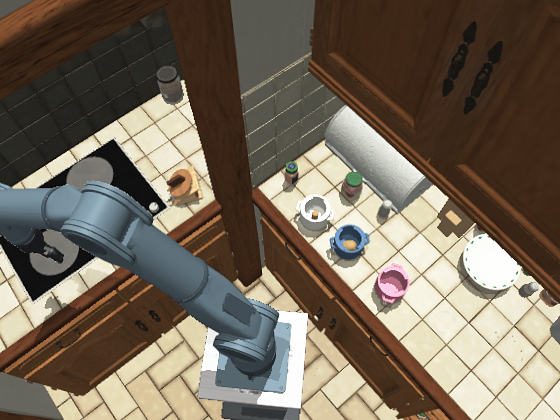

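View pics/side0.png

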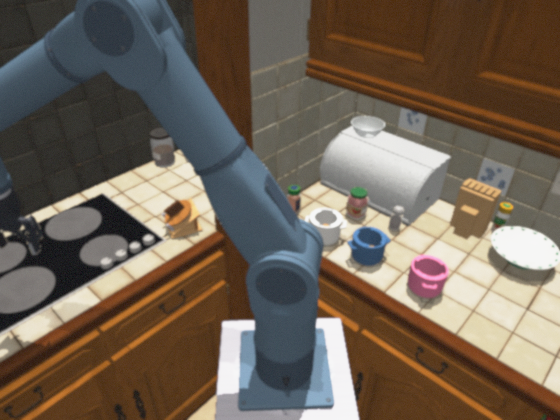

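Top view: lid on stand at about (182,185), post base (245,250), white crock (315,211), blue (350,242). The pink crock at (393,284) has the same shape but the wrong colour. The green-capped jar is at (291,172), jam (352,184), salt (385,208). Next I'll enlarge the crocks and the lid and measure them.

```bash
cat > m.py <<'E'
from h import *
d=load('top');a=d['pixels']
c=cv2.resize(a[180:270,285:385],None,fx=5,fy=5,interpolation=cv2.INTER_CUBIC)
l=cv2.resize(a[155:215,155:210],None,fx=5,fy=5,interpolation=cv2.INTER_CUBIC)
o=np.zeros((450,780,3),np.uint8);o[:,:500]=c;o[:300,500:775]=l;cv2.imwrite('pics/crop.png',o)
vv,uu=np.mgrid[150:300,140:420];u,v=uu.ravel(),vv.ravel();P=pts(d,u,v);C=a[v,u].astype(int);hsv=cv2.cvtColor(a,cv2.COLOR_BGR2HSV)[v,u].astype(int)
for n,u0,v0 in(('white',315,211),('blue',350,242)):
    near=(np.hypot(u-u0,v-v0)<24)
    rim=near&(abs(P[:,2]-80)<7)
    q=P[rim];q=q[:,:2]
    # outer rim circle via minEnclosing; and fit w/ ray on plane 80
    w=plane(d,u[rim],v[rim],80)[:,:2]
    print(n,len(q),cv2.minEnclosingCircle(w.astype(np.float32)),w.mean(0))
    # ears ~ z 55-62
    s=near&(P[:,2]>35)&(P[:,2]<70);cen=np.array(cv2.minEnclosingCircle(w.astype(np.float32))[0])
    r=P[s][:,:2]-cen;k=np.hypot(*r.T);e=r[(k>56)&(k<75)]
    print(' ears',len(e),np.degrees(np.arctan2(e[:,1],e[:,0])).astype(int))
# lid
near=(np.hypot(u-182,v-185)<22)
q=P[near];print('z range',q[:,2].min(),q[:,2].max())
hs=hsv[near];dark=(C[near].max(1)<75);print('dark',dark.sum(),q[dark].mean(0))
disc=near&(hsv[:,1]>110)&(hsv[:,2]>110)
D=P[disc];print('disc',len(D),D.mean(0),np.median(D,0))
np.save('lidP.npy',np.c_[P[near],u[near],v[near],C[near]])
for n,u0,v0,h in(('green',291,168,100),('jam',352,180,99),('salt',386,203,90)): print(n,plane(d,u0,v0,h)[0],pts(d,u0,v0)[0])
E
python3 m.py
```

```text
white 299 ((490.7530822753906, -164.38751220703125), 59.19853973388672) [ 492.92717525 -158.16621943]
 ears 54 [  60   64   64   62   60   69   64   66   67   72   72   70   76   75
   72   79   78   76   83   79   81   83   86   84   89   89   87   85
   89   89   92   93   91   93   93  100  100  -92  -88  100  -94  -90
  101  -99  103  113 -106 -112  117  121 -118 -117 -114  123]
blue 296 ((393.3167419433594, -279.2308654785156), 65.79544067382812) [ 392.98507206 -279.28501047]
 ears 50 [-56 -60 -61 -62 -63 -64 -66 -69 -69 -67 -71 -70 -74 -75  88  88 -78  92
  91  90 -79 -78 -82  93  96 -82  98  98 -88 -87 -87 -88 101 101 102 -90
 -90 -91 -88 102 105 -94 -92 110 111 111 115 116 118 120]
z range -9.855578369512983 1570.862939730033
dark 87 [538.99803352 323.69724967 100.4672758 ]
disc 363 [550.56064431 316.10142544  77.79126752] [549.08184233 316.05592857  71.16583284]
green [634.1752521  -63.02141379 100.        ] [634.90506807 -62.9768529   98.80163146]
jam [ 606.53001319 -278.1845187    99.        ] [ 606.40493098 -278.16139765   99.21207143]
salt [ 532.27491023 -398.40602667   90.        ] [ 529.97448804 -397.59265593   94.29116023]
```

View pics/crop.png

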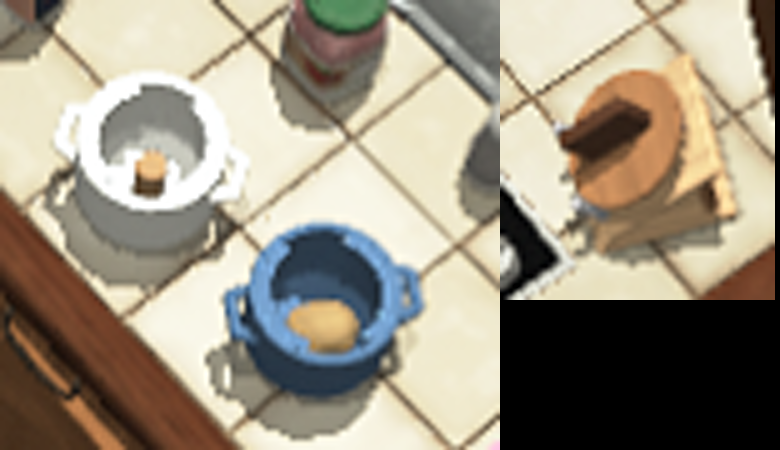

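White crock holds the cork (crop 150,175), blue holds the potato (325,325), so blue is the target. Next I'll fit the lid and refine the blue crock from both views.

```bash
cat > m2.py <<'E'
from h import *
def blob(m,u0,v0):
    n,l,st,ce=cv2.connectedComponentsWithStats(m.astype(np.uint8));ids=[i for i in range(1,n) if st[i,4]>30]
    i=min(ids,key=lambda i:np.hypot(*(ce[i]-(u0,v0))));return l==i
for cam,lu,bu in(('top',(182,183),(350,242)),('side',(180,214),(369,245))):
    d=load(cam);a=d['pixels'];h=cv2.cvtColor(a,cv2.COLOR_BGR2HSV).astype(int);H,S,V=h[...,0],h[...,1],h[...,2]
    # blue crock: all blue pixels -> depth points
    m=blob((H>98)&(H<125)&(S>110),*bu);v,u=np.nonzero(m);P=pts(d,u,v)
    top=(P[:,2]>76)&(P[:,2]<86);w=plane(d,u[top],v[top],80)
    # refine: rim region in xy; robust circle fit on outer contour in plane 80
    from scipy.optimize import least_squares
    im=np.zeros(m.shape,np.uint8);im[v[top],u[top]]=1
    cn=max(cv2.findContours(im,cv2.RETR_EXTERNAL,cv2.CHAIN_APPROX_NONE)[0],key=len)[:,0]
    W=plane(d,cn[:,0],cn[:,1],80)[:,:2]
    f=least_squares(lambda p:np.hypot(W[:,0]-p[0],W[:,1]-p[1])-50.5,W.mean(0),loss='soft_l1',f_scale=2)
    c=f.x;print(cam,'blue rim c',c,'med resid',np.median(abs(f.fun)),len(W))
    e=(P[:,2]>40)&(P[:,2]<66)&(np.hypot(*(P[:,:2]-c).T)>55)&(np.hypot(*(P[:,:2]-c).T)<72)
    E=plane(d,u[e],v[e],58)[:,:2]-c; a_=np.arctan2(E[:,1],E[:,0]);
    up=E[E[:,1]>0].mean(0);dn=E[E[:,1]<0].mean(0);print('  ears',up+c,dn+c,'mid',(up+dn)/2+c,'yaw of y axis deg',np.degrees(np.arctan2(*(up-dn)[::-1])))
    # lid
    b=(slice(lu[1]-30,lu[1]+32),slice(lu[0]-28,lu[0]+28))
    vv,uu=np.mgrid[b];u,v=uu.ravel(),vv.ravel();P=pts(d,u,v);h_,s_,v_=H[v,u],S[v,u],V[v,u]
    dark=(v_<95)&(P[:,2]>70)&(P[:,2]<160);disc=(h_>4)&(h_<16)&(s_>100)&(v_>95)&(P[:,2]>30)&(P[:,2]<140)
    D=P[disc];
    for _ in range(6):
        c0=D.mean(0);n=np.linalg.svd(D-c0)[2][2];n*=np.sign(n[2]);D=P[disc][abs((P[disc]-c0)@n)<5]
    print('  disc',len(D),c0,'n',n,'tilt',np.degrees(np.arccos(n[2])),'az',np.degrees(np.arctan2(n[1],n[0])))
    k=P[dark];print('  dark',len(k),k.mean(0),k.min(0),k.max(0))
    hh=(k-c0)@n;t=k[(hh>30)&(hh<42)];print('  fin top pts',len(t),'hpct',np.percentile(hh,[5,50,95]))
    if len(t)>5:
        tc=t.mean(0);ax=np.linalg.svd(t-tc)[2][0];pr=(t-tc)@ax;print('  fin axis',ax,'mid',tc+ax*(pr.max()+pr.min())/2,'len',np.ptp(pr))
    # disc circle in plane coords
    e1=np.cross([0,0,1],n);e1/=np.linalg.norm(e1);e2=np.cross(n,e1);q=np.c_[(D-c0)@e1,(D-c0)@e2].astype(np.float32)
    hull=cv2.convexHull(q)[:,0];f=least_squares(lambda p:np.hypot(hull[:,0]-p[0],hull[:,1]-p[1])-51,[0,0],loss='soft_l1',f_scale=2)
    print('  disc centre',c0+f.x[0]*e1+f.x[1]*e2,'res',np.median(abs(f.fun)),'e2',e2)
    V_=(v_*0+255*disc+120*dark).reshape(uu.shape)
    cv2.imwrite(f'pics/mask_{cam}.png',cv2.resize(np.hstack([a[b],cv2.merge([np.clip(V_,0,255).astype(np.uint8)]*3)]),None,fx=5,fy=5))
E
python3 m2.py
```

```text
top blue rim c [ 477.80815556 -231.00666891] med resid 0.6976792123538971 14Traceback (most recent call last):
  File "m2.py", line 18, in <module>
    E=plane(d,u[e],v[e],58)[:,:2]-c; a_=np.arctan2(E[:,1],E[:,0]);
      ~~~~~^^^^^^^^^^^^^^^^
  File "h.py", line 17, in plane
    R=np.array(d['R']);r=ray(d,u,v)@R;c=-R.T@np.array(d['t'])
                         ~~~^^^^^^^
  File "h.py", line 11, in ray
    s=cv2.undistortPoints(p,K,np.array([d['k1'],0,0,0.])).reshape(-1,2)
      ~~~~~~~~~~~~~~~~~~~^^^^^^^^^^^^^^^^^^^^^^^^^^^^^^^^
cv2.error: OpenCV(4.12.0) /io/opencv/modules/calib3d/src/undistort.dispatch.cpp:347: error: (-215:Assertion failed) CV_IS_MAT(_src) && CV_IS_MAT(_dst) && (_src->rows == 1 || _src->cols == 1) && (_dst->rows == 1 || _dst->cols == 1) && _src->cols + _src->rows - 1 == _dst->rows + _dst->cols - 1 && (CV_MAT_TYPE(_src->type) == CV_32FC2 || CV_MAT_TYPE(_src->type) == CV_64FC2) && (CV_MAT_TYPE(_dst->type) == CV_32FC2 || CV_MAT_TYPE(_dst->type) == CV_64FC2) in function 'cvUndistortPointsInternal'
```

```bash
sed -i 's/    m=blob(.*;v,u=np/    R_=np.zeros(H.shape,bool);R_[bu[1]-28:bu[1]+28,bu[0]-30:bu[0]+30]=1;m=(H>98)\&(H<125)\&(S>95)\&R_;v,u=np/' m2.py; python3 m2.py
python3 - <<'E'
import cv2,numpy as np
a=cv2.imread('pics/mask_top.png');b=cv2.imread('pics/mask_side.png');cv2.imwrite('pics/masks.png',cv2.resize(np.vstack([a,b]),None,fx=.95,fy=.95))
E
```

```text
top blue rim c [ 395.54213091 -278.69485248] med resid 3.696142758054304 140
  ears [ 381.21484344 -224.53001301] [ 409.63939641 -339.11711879] mid [ 395.42711992 -281.8235659 ] yaw of y axis deg 103.93161602849214
  disc 312 [554.55232274 321.43609714  69.62234025] n [-0.19395469  0.47169136  0.86016791] tilt 30.664558417872726 az 112.35196635560158
  dark 90 [550.48359905 331.70914406  90.90995948] [537.19806552 306.2011385   70.43404501] [564.90362847 366.78167483 115.41298853]
  fin top pts 31 hpct [ 7.4482885  24.62100636 38.19761727]
  fin axis [-0.29344183  0.80640128 -0.51342854] mid [546.93827499 341.04062245  97.44167506] len 59.66660232084901
  disc centre [558.61058104 327.81712905  67.03824087] res 0.5413422141233895 e2 [ 0.32711769 -0.79553935  0.51001094]
side blue rim c [ 386.82356582 -278.82133156] med resid 2.4709096823368597 142
  ears [ 381.28318792 -232.45543393] [ 403.6123319  -333.03512818] mid [ 392.44775991 -282.74528106] yaw of y axis deg 102.51691923038787
  disc 300 [542.00368401 321.13488765  67.7103358 ] n [-0.1975098   0.46592163  0.86250039] tilt 30.401503797549125 az 112.9726733879588
  dark 106 [548.22504077 334.11750064  86.19795442] [534.7499818  310.10850401  70.38128647] [562.55706318 362.29949498 105.00924932]
  fin top pts 19 hpct [ 7.13517547 21.02184979 33.34154579]
  fin axis [-0.37886437  0.80952098 -0.44848364] mid [545.1204511  340.03120167  95.83930225] len 38.983052177226384
  disc centre [553.51521563 328.72899315  66.24411299] res 0.8873738849859052 e2 [ 0.33662705 -0.79409643  0.5060564 ]
```

View pics/masks.png

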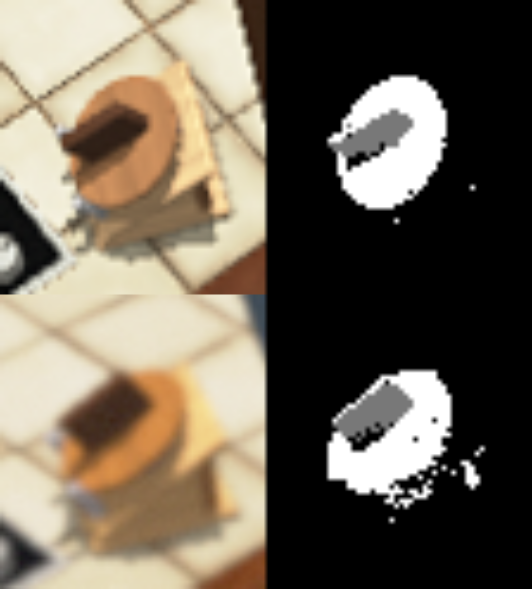

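```bash
cat > go.py <<'E'
# usage: go.py x y z nx ny nz xx xy xz : target TCP, approach normal (tool z=-n), tool x dir
import sys
from h import *
from scipy.spatial.transform import Rotation as R
def delta(p,n,x):
    s=arm.sense();z=-np.array(n,float);z/=np.linalg.norm(z);x=np.array(x,float);x-=z*(x@z);x/=np.linalg.norm(x)
    T=R.from_matrix(np.c_[x,np.cross(z,x),z]);C=R.from_quat(s['ee_rot']);
    print('slide',((C.inv().apply(np.array(p)-s['position']))/1000).round(4),'dr',(C.inv()*T).as_rotvec().round(3),'t',round(s['time_s'],2),'q',np.round(s['q'],2),'F',np.round(s['contact_force'],1))
if __name__=='__main__':
    a=[float(v) for v in sys.argv[1:]];delta(a[:3],a[3:6],a[6:9])
E
python3 go.py 531.5 385.2 176 -.191 .462 .866 .924 .383 0
python3 - <<'E'
from h import *
d=load('top');vv,uu=np.mgrid[0:300,150:280];P=pts(d,uu.ravel(),vv.ravel())
for z in(150,300,500):
    k=P[(abs(P[:,2]-z)<40)&(P[:,0]>380)&(P[:,0]<800)&(P[:,1]>-40)&(P[:,1]<260)]
    if len(k)>3:print(z,len(k),cv2.minAreaRect(k[:,:2].astype(np.float32)),cv2.convexHull(k[:,:2].astype(np.float32))[:,0].round(0).tolist()[:14])
E
```

```text
slide [-0.134   0.4065  0.025 ] dr [-0.486 -0.235  0.881] t 0.1 q [-1.36  0.54 -0.    1.54  0.    1.07 -0.07] F [-0.3 -0.3 -0.3]
150 870 ((583.0082397460938, 74.04811096191406), (84.06414031982422, 268.9053955078125), 33.20173263549805) [[692.0, -15.0], [545.0, 209.0], [539.0, 206.0], [531.0, 201.0], [529.0, 198.0], [499.0, 167.0], [490.0, 156.0], [489.0, 154.0], [486.0, 147.0], [487.0, 144.0], [489.0, 140.0], [504.0, 123.0], [546.0, 83.0], [555.0, 75.0]]
300 1117 ((584.1083374023438, 72.72406005859375), (82.9267349243164, 269.455078125), 33.67626190185547) [[693.0, -16.0], [544.0, 207.0], [544.0, 208.0], [541.0, 206.0], [533.0, 200.0], [527.0, 195.0], [494.0, 162.0], [488.0, 156.0], [483.0, 150.0], [489.0, 142.0], [494.0, 136.0], [511.0, 116.0], [515.0, 111.0], [528.0, 100.0]]
500 1718 ((588.966552734375, 72.13787841796875), (82.09159088134766, 276.3040466308594), 35.386634826660156) [[702.0, -17.0], [543.0, 208.0], [538.0, 205.0], [536.0, 204.0], [530.0, 199.0], [491.0, 162.0], [489.0, 160.0], [487.0, 155.0], [486.0, 148.0], [486.0, 147.0], [491.0, 139.0], [553.0, 78.0], [560.0, 73.0], [683.0, -19.0]]
```

```bash
python3 -m jog '{"fingers":[-1,-1,-1,-1,-1,-1,-1,-1,-1,-1,-1,-1,-1,-1,-1,-1,-1,-1],"slide":[[-0.034,0.1,0],[-0.067,0.2,0],[-0.1,0.3,0.01],[-0.134,0.4065,0.025],[-0.134,0.4065,0.025],[-0.134,0.4065,0.025],[-0.134,0.4065,0.025],[-0.134,0.4065,0.025],[-0.134,0.4065,0.025],[-0.134,0.4065,0.025],[-0.134,0.4065,0.025],[-0.134,0.4065,0.025],[-0.134,0.4065,0.025],[-0.134,0.4065,0.025],[-0.134,0.4065,0.025],[-0.134,0.4065,0.025],[-0.134,0.4065,0.025],[-0.134,0.4065,0.025]],"dr":[[-0.05,-0.02,0.09],[-0.1,-0.05,0.18],[-0.2,-0.1,0.4],[-0.486,-0.235,0.881],[-0.486,-0.235,0.881],[-0.486,-0.235,0.881],[-0.486,-0.235,0.881],[-0.486,-0.235,0.881],[-0.486,-0.235,0.881],[-0.486,-0.235,0.881],[-0.486,-0.235,0.881],[-0.486,-0.235,0.881],[-0.486,-0.235,0.881],[-0.486,-0.235,0.881],[-0.486,-0.235,0.881],[-0.486,-0.235,0.881],[-0.486,-0.235,0.881],[-0.486,-0.235,0.881]]}' 60
python3 go.py 554.4 329.8 71.7 -.191 .462 .866 .924 .383 0
python3 - <<'E'
from h import *
a=grab('top')['pixels'];b=grab('side')['pixels']
cv2.imwrite('pics/app.png',np.hstack([cv2.resize(a[120:230,120:240],None,fx=3.3,fy=3.3),cv2.resize(b[140:250,110:230],None,fx=3.3,fy=3.3)]))
E
```

```text
time_s: 1.6
position: [531.1, 386.5, 176.6]
ee_rot: [0.947, 0.189, 0.051, 0.253]
contact_force: [0.2, -0.5, 0.0]
gripper_width: 85.2
slide [-0.0003  0.0008  0.1214] dr [-0.002 -0.001  0.001] t 1.6 q [-1.19  0.77  0.41  1.4   0.19  1.26 -0.53] F [ 0.2 -0.5  0. ]
```

View pics/app.png

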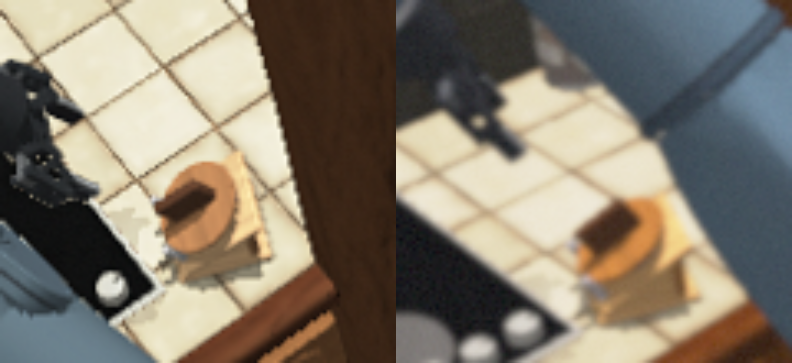

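The gripper is aligned above the lid, with its tips straddling the handle's axis (crop: tips near (80,115) and (100,190), fin at (185,200)). Approach and grip.

```bash
python3 -m jog '{"fingers":[-1,-1,-1,-1,-1,-1,-1,-1,1,1,1,1,1,1,1,1,1,1],"slide":[[0,0,0.03],[0,0,0.06],[0,0,0.08],[0,0,0.1],[0,0,0.11],[0,0,0.12],[0,0,0.12],[0,0,0.12],[0,0,0.12],[0,0,0.12],[0,0,0.12],[0,0,0.12],[0,0,0.12],[0,0,0.12],[0,0,0.12],[0,0,0.12],[0,0,0.12],[0,0,0.12]],"dr":[[0,0,0],[0,0,0],[0,0,0],[0,0,0],[0,0,0],[0,0,0],[0,0,0],[0,0,0],[0,0,0],[0,0,0],[0,0,0],[0,0,0],[0,0,0],[0,0,0],[0,0,0],[0,0,0],[0,0,0],[0,0,0]]}' 60; python3 go.py 517 344 150 -.191 .462 .866 .924 .383 0
```

```text
time_s: 3.2
position: [554.6, 330.8, 72.7]
ee_rot: [0.948, 0.189, 0.051, 0.253]
contact_force: [-0.4, 1.7, 3.2]
gripper_width: -0.4
slide [-0.0296  0.0155 -0.0803] dr [-0.002 -0.001 -0.   ] t 3.2 q [-1.12  0.86  0.41  1.52  0.2   1.04 -0.54] F [-0.4  1.7  3.2]
```

The fingers shut on nothing, so I'll look.

Run:
```python
from h import *
a=grab('top')['pixels'];b=grab('side')['pixels']
cv2.imwrite('pics/g1.png',np.hstack([cv2.resize(a[140:230,130:230],None,fx=4,fy=4),cv2.resize(b[160:250,120:220],None,fx=4,fy=4)]))
def proj(d,X):
    R=np.array(d['R']);c=R@X+d['t'];s=c[:2]/c[2];s=s*(1+d['k1']*(s@s));return s*[d['fx'],d['fy']]+[d['cx'],d['cy']]
for n in('top','side'):
    d=load(n);print(n,'tcp',proj(d,np.array([554.6,330.8,72.7])),'finmid',proj(d,np.array([549,345,98.6])))
```

```text
top tcp [177.96572094 182.49834824] finmid [172.29125054 179.89156561]
side tcp [176.33582397 210.40727441] finmid [170.65790063 205.12834593]
```

View pics/g1.png

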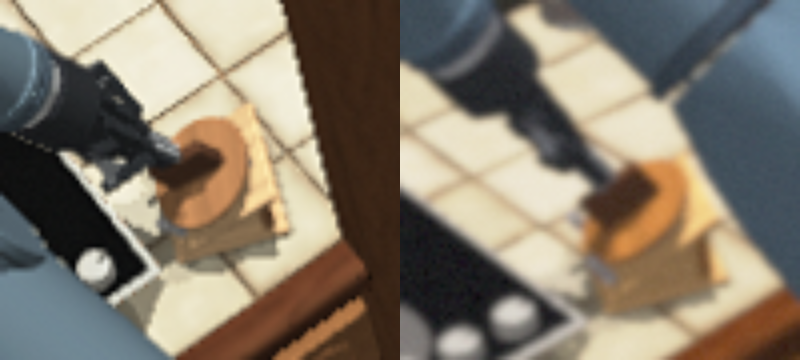

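```bash
cat > m3.py <<'E'
from h import *
s=arm.sense();from scipy.spatial.transform import Rotation as Ro
M=Ro.from_quat(s['ee_rot']).as_matrix();p=s['position']
for n,b in(('top',(140,225,130,225)),('side',(165,245,130,215))):
    d=load(n);a=d['pixels'];h=cv2.cvtColor(a,cv2.COLOR_BGR2HSV).astype(int)
    vv,uu=np.mgrid[b[0]:b[1],b[2]:b[3]];u,v=uu.ravel(),vv.ravel();P=pts(d,u,v);L=(P-p)@M
    H,S,V=h[v,u].T;near=(abs(L[:,2])<70)&(np.hypot(L[:,0],L[:,1])<75)&(P[:,2]>45)
    for nm,m in(('grip',(S<70)&(V<190)),('fin',(S>90)&(V<95)),('disc',(H>4)&(H<16)&(S>110)&(V>95))):
        k=L[near&m];
        if len(k):print(n,nm,len(k),'tool-frame pct5',np.percentile(k,5,0).round(0),'med',np.median(k,0).round(0),'pct95',np.percentile(k,95,0).round(0))
E
python3 m3.py
```

```text
top grip 55 tool-frame pct5 [-33. -43. -66.] med [ -8.  10. -48.] pct95 [ 7. 17. -0.]
top fin 112 tool-frame pct5 [-11. -25. -31.] med [ -6.   5. -13.] pct95 [-0. 33.  8.]
top disc 341 tool-frame pct5 [-44. -31.  -1.] med [-14.  16.   7.] pct95 [43. 46. 14.]
side grip 97 tool-frame pct5 [-34. -49. -64.] med [ -8.  -2. -42.] pct95 [14. 11.  1.]
side fin 128 tool-frame pct5 [-12. -23. -28.] med [ -7.  -0. -12.] pct95 [-3. 23.  3.]
side disc 354 tool-frame pct5 [-48. -39.  -4.] med [-20.  11.   6.] pct95 [19. 44. 29.]
```

Run:
```python
from h import *
from scipy.spatial.transform import Rotation as Ro
s=arm.sense();M=Ro.from_quat(s['ee_rot']).as_matrix();p=np.array(s['position']);print(s['gripper_width'],s['time_s'],s['contact_force'])
o=[]
for n,u0,v0 in(('top',145,155),('side',140,175)):
    d=load(n);im=cv2.resize(d['pixels'][v0:v0+55,u0:u0+50],None,fx=8,fy=8,interpolation=cv2.INTER_CUBIC)
    for L,c in(((0,0,0),(0,0,255)),((0,0,-19),(0,255,0)),((0,0,-70),(255,0,0)),((15,0,0),(0,255,255)),((0,15,0),(255,0,255))):
        X=p+M@np.array(L,float);R=np.array(d['R']);q=R@X+d['t'];t=q[:2]/q[2];t=t*(1+d['k1']*(t@t));t=t*[d['fx'],d['fy']]+[d['cx'],d['cy']]
        cv2.circle(im,tuple(int(k) for k in (t-[u0,v0]+.5)*8),4,c,-1)
    o.append(im)
cv2.imwrite('pics/g2.png',np.hstack(o))
```

```text
-0.14623702031793823 3.3 [-0.80578645  1.91026133  5.13639808]
```

View pics/g2.png

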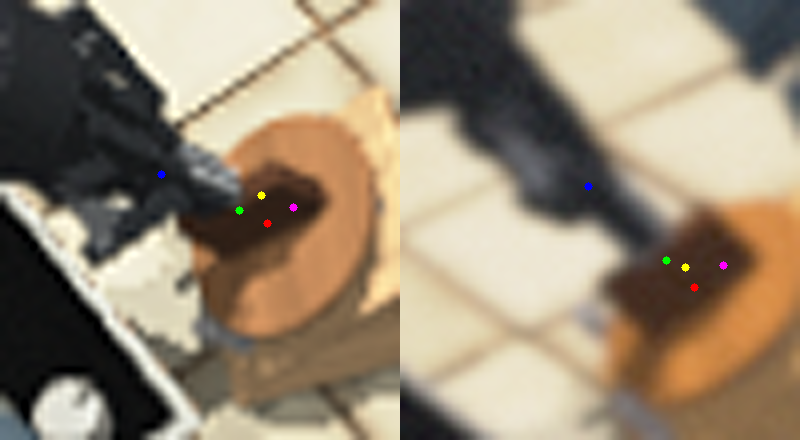

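Run:
```python
from h import *
from scipy.spatial.transform import Rotation as Ro
s=arm.sense();M=Ro.from_quat(s['ee_rot']).as_matrix();p=np.array(s['position'])
for n,(u0,u1,v0,v1) in(('side',(158,190,190,222)),('top',(164,188,172,192))):
    d=load(n);a=d['pixels'];print(n)
    for v in range(v0,v1,2):
        u=np.arange(u0,u1,2);L=(pts(d,u,np.full(len(u),v))-p)@M
        print(v,' '.join(f'{x:.0f},{y:.0f},{z:.0f}{"g" if a[v,uu].max()-1.*a[v,uu].min()<18 else "b"}' for (x,y,z),uu in zip(L,u)))
```

```text
side
190 -17,11,-115g -17,15,-110g -11,18,-103g 250,-32,67b 251,-27,73b 239,-19,71b 239,-14,77b 235,-8,79b 228,-1,80b 228,5,86b 220,11,86b 219,17,91b 222,22,98b 218,28,101b 215,34,105b 209,41,107b
192 -27,8,-116g -13,10,-102g -17,15,-100g -1214,275,-858b 230,-28,67b 224,-22,69b 226,-17,75b 214,-9,73b 219,-5,82b 215,2,84b 205,9,83b 208,14,90b 206,20,94b 204,25,99b 199,32,101b 192,38,102b
194 -13,1,-101g -45,12,-117g -16,10,-94g -3,12,-81g 218,-31,66b 208,-24,65b 212,-19,73b 206,-13,75b 206,-7,80b 203,-1,83b 199,5,86b 194,11,88b 194,16,94b 189,23,96b 184,29,98b 186,34,105b
196 -59,7,-124g -68,13,-126g -48,13,-109g -30,13,-93g -5,12,-72g 201,-28,67b 200,-22,72b 198,-17,76b 197,-11,81b 186,-4,79b 183,2,83b 184,7,89b 181,13,92b 179,19,96b 177,25,101b 175,31,104b
198 -65,4,-123g -59,7,-115g -54,10,-107g -44,11,-96g -32,13,-84g 1,10,-57g 184,-24,68b 178,-18,70b 176,-12,74b 176,-7,80b 173,-1,83b 172,4,87b 169,10,91b 160,17,90b 160,23,96b 157,28,99b
200 -57,-3,-112g -51,-0,-104g -41,2,-93g -31,4,-82g -12,4,-65g -6,7,-56g -3,11,-50g 168,-21,70b 163,-15,72b 163,-10,78b 2,28,-27b 46,24,8b 37,31,
[... 2396 characters left out ...]
b -3,17,-10b -11,28,-15b -10,31,-7b -10,35,-1b
182 -40,12,-98g -38,13,-89b 4,-21,-29b -12,-3,-43g -7,-4,-30b -6,-1,-23b -8,5,-19b -6,8,-11b -10,15,-9b -7,17,0b -4,18,11b -9,26,11b
184 55,-86,37b 50,-77,36b -2,-25,-26b -9,-14,-30b -4,-15,-17b -8,-7,-16b -9,-2,-11b -9,2,-5b -8,5,2b -4,5,15b -18,21,3b -18,26,8b
186 42,-83,29b 42,-79,36b 39,-72,38b 14,-44,11b -6,-21,-10b -8,-16,-5b -6,-14,4b -12,-5,2b -13,1,6b -17,8,8b -25,20,2b -30,28,1b
188 42,-92,39b 32,-78,32b 32,-74,39b 4,-43,7b -2,-34,6b -4,-29,10b -8,-20,10b -12,-13,12b -18,-3,9b -27,9,4b -29,15,7b -30,19,12b
190 24,-84,25b 25,-81,33b 20,-72,33b 0,-50,13b -11,-35,5b -17,-25,2b -17,-21,8b -24,-11,5b -25,-6,10b -28,1,12b -35,12,8b -40,20,8b
```

```bash
python3 -m jog '{"fingers":[1,1,1,1,1,1],"slide":[[0,0,-0.01],[0,0,-0.02],[0,0,-0.03],[0,0,-0.04],[0,0,-0.05],[0,0,-0.05]],"dr":[[0,0,0],[0,0,0],[0,0,0],[0,0,0],[0,0,0],[0,0,0]]}'
python3 - <<'E'
from h import *
from scipy.spatial.transform import Rotation as Ro
s=arm.sense();M=Ro.from_quat(s['ee_rot']).as_matrix();p=np.array(s['position']);o=[]
for n,(u0,u1,v0,v1) in(('top',(135,195,145,210)),('side',(130,190,165,230))):
    d=grab(n);a=d['pixels'];vv,uu=np.mgrid[v0:v1,u0:u1];u,v=uu.ravel(),vv.ravel();L=(pts(d,u,v)-p)@M;c=a[v,u].astype(int)
    g=(np.ptp(c,axis=1)<22)&(c.max(1)<190)&(abs(L[:,0])<30)&(abs(L[:,1])<30)&(L[:,2]>-80)&(L[:,2]<60)
    k=L[g];k=k[np.argsort(-k[:,2])];print(n,len(k),k[:14].round(0).tolist())
    o.append(cv2.resize(a[v0:v1,u0:u1],None,fx=6,fy=6,interpolation=cv2.INTER_CUBIC))
cv2.imwrite('pics/g3.png',np.hstack(o))
E
```

```text
time_s: 3.8
position: [545.3, 356.2, 117.9]
ee_rot: [0.948, 0.189, 0.052, 0.252]
contact_force: [1.0, 1.2, 1.1]
gripper_width: -0.5
top 69 [[5.0, 12.0, -31.0], [9.0, 10.0, -34.0], [5.0, 10.0, -35.0], [-6.0, 14.0, -36.0], [-5.0, 11.0, -38.0], [-9.0, 10.0, -38.0], [-9.0, -4.0, -39.0], [11.0, 11.0, -39.0], [-5.0, 17.0, -40.0], [-3.0, 14.0, -41.0], [6.0, 11.0, -41.0], [-11.0, 5.0, -43.0], [16.0, 7.0, -43.0], [-7.0, 11.0, -44.0]]
side 63 [[-7.0, 6.0, -32.0], [-11.0, 0.0, -36.0], [-11.0, 9.0, -37.0], [-7.0, 11.0, -38.0], [-6.0, 8.0, -39.0], [-16.0, 6.0, -40.0], [-14.0, 3.0, -41.0], [-15.0, -1.0, -41.0], [-14.0, 8.0, -42.0], [-1.0, 12.0, -42.0], [-13.0, -3.0, -42.0], [-6.0, 11.0, -42.0], [-14.0, 1.0, -43.0], [-12.0, -1.0, -44.0]]
```

View pics/g3.png

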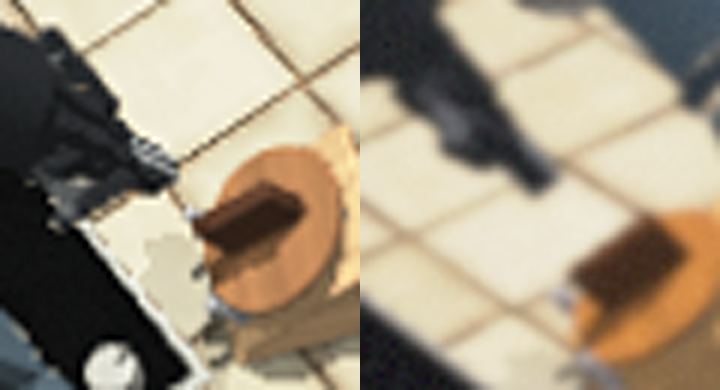

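Both views show the real fingertips about 31 mm behind the reported TCP (top crop tip (175,175), side tip (545,180)), while the lid has not moved. The jaws shut just above the fin, so I'll open and go 30 mm deeper.

```bash
python3 -m jog '{"fingers":[-1,-1,-1,-1,-1,-1,-1,-1,-1,-1,-1,-1,-1,-1,-1,-1],"slide":[[0,0,-0.01],[0,0,-0.02],[0,0,-0.02],[0,0,-0.02],[0,0,-0.02],[0,0,-0.02],[0,0.003,0.02],[0,0.003,0.04],[0,0.003,0.055],[0,0.003,0.065],[0,0.003,0.07],[0,0.003,0.074],[0,0.003,0.077],[0,0.003,0.079],[0,0.003,0.079],[0,0.003,0.079]],"dr":[[0,0,0],[0,0,0],[0,0,0],[0,0,0],[0,0,0],[0,0,0],[0,0,0],[0,0,0],[0,0,0],[0,0,0],[0,0,0],[0,0,0],[0,0,0],[0,0,0],[0,0,0],[0,0,0]]}'
python3 -m jog '{"fingers":[1,1,1,1,1,1,1,1,1,1],"slide":[[0,0,0],[0,0,0],[0,0,0],[0,0,0],[0,0,0],[0,0,0],[0,0,0],[0,0,0],[0,0,0],[0,0,0]],"dr":[[0,0,0],[0,0,0],[0,0,0],[0,0,0],[0,0,0],[0,0,0],[0,0,0],[0,0,0],[0,0,0],[0,0,0]]}' 80
```

```text
time_s: 5.23
position: [561.3, 315.4, 49.3]
ee_rot: [0.948, 0.189, 0.051, 0.253]
contact_force: [0.8, 1.0, -0.1]
gripper_width: 85.6
time_s: 6.07
position: [561.1, 315.2, 48.8]
ee_rot: [0.948, 0.189, 0.051, 0.253]
contact_force: [0.3, 2.6, 0.4]
gripper_width: 12.7
```

Gripped (12.7 mm). Lift off along the stand normal and then up.

```bash
python3 -m jog '{"fingers":[1,1,1,1,1,1,1,1],"slide":[[0,0,-0.01],[0,0,-0.025],[0,0,-0.04],[0,0,-0.06],[0,-0.01,-0.09],[0,-0.01,-0.12],[0,-0.01,-0.12],[0,-0.01,-0.12]],"dr":[[0,0,0],[0,0,0],[0,0,0],[0,0,0],[0,0,0],[0,0,0],[0,0,0],[0,0,0]]}'
python3 go.py 430 320 200 0 0 1 .924 .383 0
python3 go.py 358 210 200 0 0 1 .924 .383 0
```

```text
time_s: 6.73
position: [534.9, 379.9, 149.2]
ee_rot: [0.948, 0.189, 0.052, 0.252]
contact_force: [0.9, -1.0, -2.9]
gripper_width: 12.7
slide [-0.1197  0.0384 -0.0369] dr [ 0.52  -0.003  0.001] t 6.73 q [-1.18  0.79  0.41  1.43  0.19  1.21 -0.54] F [ 0.9 -1.  -2.9]
slide [-0.2285  0.1026 -0.0004] dr [ 0.52  -0.003  0.001] t 6.73 q [-1.18  0.79  0.41  1.43  0.19  1.21 -0.54] F [ 0.9 -1.  -2.9]
```

```bash
python3 -m jog '{"fingers":[1,1,1,1,1,1,1,1,1,1,1,1],"slide":[[-0.03,0.01,-0.009],[-0.06,0.02,-0.018],[-0.09,0.03,-0.028],[-0.12,0.038,-0.037],[-0.147,0.054,-0.028],[-0.174,0.07,-0.018],[-0.201,0.086,-0.009],[-0.228,0.103,0],[-0.228,0.103,0],[-0.228,0.103,0],[-0.228,0.103,0],[-0.228,0.103,0]],"dr":[[0.08,0,0],[0.16,0,0],[0.24,0,0],[0.32,0,0],[0.4,0,0],[0.47,0,0],[0.52,0,0],[0.52,0,0],[0.52,0,0],[0.52,0,0],[0.52,0,0],[0.52,0,0]]}'
for a in "400 110 200 0 0 1 .996 .087 0" "415 0 200 0 0 1 .9 -.43 0" "392 -130 200 0 0 1 .62 -.78 0" "362 -220 200 0 0 1 .233 -.972 0"; do python3 go.py $a; done
```

```text
time_s: 7.73
position: [358.7, 208.7, 198.9]
ee_rot: [0.981, 0.195, 0.0, 0.001]
contact_force: [-0.5, -0.7, -3.0]
gripper_width: 12.8
slide [ 0.0003  0.1069 -0.0008] dr [ 0.003 -0.     0.306] t 7.73 q [-0.95  0.13  0.34  2.14 -0.05  0.88 -0.18] F [-0.5 -0.7 -3. ]
slide [-0.028   0.2143 -0.0006] dr [ 0.002 -0.001  0.839] t 7.73 q [-0.95  0.13  0.34  2.14 -0.05  0.88 -0.18] F [-0.5 -0.7 -3. ]
slide [-9.910e-02  3.255e-01 -3.000e-04] dr [ 0.002 -0.002  1.293] t 7.73 q [-0.95  0.13  0.34  2.14 -0.05  0.88 -0.18] F [-0.5 -0.7 -3. ]
slide [-1.613e-01  3.972e-01 -1.000e-04] dr [ 0.002 -0.002  1.729] t 7.73 q [-0.95  0.13  0.34  2.14 -0.05  0.88 -0.18] F [-0.5 -0.7 -3. ]
```

```bash
python3 -m jog '{"fingers":[1,1,1,1,1,1,1,1,1,1,1,1,1,1,1,1,1,1],"slide":[[0,0.027,0],[0,0.054,0],[0,0.08,0],[0,0.107,0],[-0.009,0.143,0],[-0.018,0.179,0],[-0.028,0.214,0],[-0.046,0.242,0],[-0.063,0.27,0],[-0.081,0.298,0],[-0.099,0.326,0],[-0.115,0.344,0],[-0.13,0.362,0],[-0.146,0.38,0],[-0.161,0.397,0],[-0.161,0.397,0],[-0.161,0.397,0],[-0.161,0.397,0]],"dr":[[0,0,0.08],[0,0,0.16],[0,0,0.23],[0,0,0.31],[0,0,0.43],[0,0,0.55],[0,0,0.67],[0,0,0.79],[0,0,0.91],[0,0,1.03],[0,0,1.15],[0,0,1.27],[0,0,1.39],[0,0,1.51],[0,0,1.62],[0,0,1.73],[0,0,1.73],[0,0,1.73]]}'
python3 go.py 394 -281 200 0 0 1 .233 -.972 0
python3 m2.py 2>/dev/null >/dev/null
python3 - <<'E'
from h import *
a=grab('top')['pixels'];b=grab('side')['pixels']
cv2.imwrite('pics/c1.png',np.hstack([cv2.resize(a[170:290,280:400],None,fx=3.3,fy=3.3),cv2.resize(b[170:290,290:410],None,fx=3.3,fy=3.3)]))
E
```

```text
time_s: 9.23
position: [362.3, -219.8, 199.8]
ee_rot: [0.786, -0.618, 0.001, 0.001]
contact_force: [0.0, -0.2, -2.4]
gripper_width: 12.8
slide [ 0.0669 -0.0163 -0.0001] dr [ 0.    -0.003  0.003] t 9.23 q [-0.38  0.2   0.93  2.14 -0.2   0.89 -0.66] F [ 0.  -0.2 -2.4]
```

View pics/c1.png

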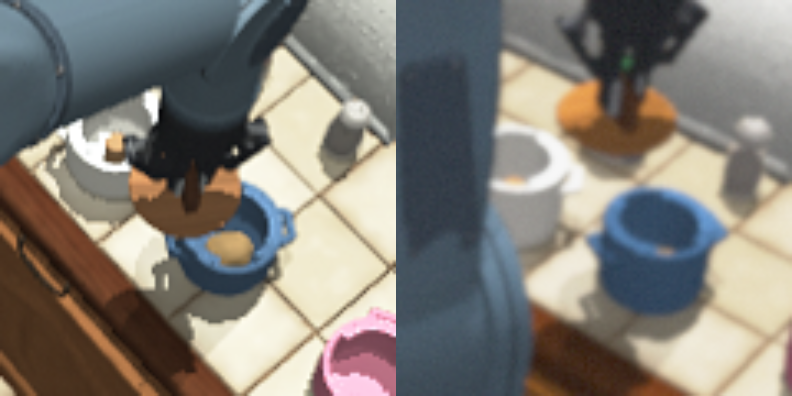

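The lid is held level, vertical and over the blue crock's upper left (top crop: lid (185,195), crock (230,240)). Next, compare lid and crock precisely.

```bash
cat > m4.py <<'E'
from h import *
from scipy.optimize import least_squares
def contour(m):
    m=m.astype(np.uint8);n,l,st,_=cv2.connectedComponentsWithStats(m);m=(l==1+np.argmax(st[1:,4])).astype(np.uint8)
    return max(cv2.findContours(m,cv2.RETR_EXTERNAL,cv2.CHAIN_APPROX_NONE)[0],key=len)[:,0].astype(float)
def roi(m,b):
    o=np.zeros_like(m);o[b[0]:b[1],b[2]:b[3]]=m[b[0]:b[1],b[2]:b[3]];return o
def arc(d,cn,z,r,az,half,c0,skip=()):
    W=plane(d,cn[:,0],cn[:,1],z)[:,:2];c=np.array(c0,float)
    for _ in range(8):
        a=np.degrees(np.arctan2(*(W-c).T[::-1]));dd=lambda x:abs((a-x+180)%360-180)
        k=dd(az)<half
        for s in skip:k&=dd(s)>22
        f=least_squares(lambda p:np.hypot(W[k,0]-p[0],W[k,1]-p[1])-r,c,loss='soft_l1',f_scale=1.5);c=f.x
    return c.round(1),k.sum(),np.median(abs(f.fun)).round(2)
if __name__=='__main__':
    for n,b in(('top',(210,272,322,378)),('side',(220,272,340,400))):
        d=load(n);a=cv2.imread(f'pics/{n}0.png');h=cv2.cvtColor(a,cv2.COLOR_BGR2HSV).astype(int)
        m=roi((h[...,0]>95)&(h[...,0]<125)&(h[...,1]>90),b)
        m=cv2.morphologyEx(m.astype(np.uint8),cv2.MORPH_CLOSE,np.ones((3,3)))
        cn=contour(m)
        # outline pixel centres lie half a pixel inside
        print(n,'blue',arc(d,cn,80,50.7,-15,80,(394,-281),(103,-77)))
    s=arm.sense();p=s['position']
    for n in('top','side'):
        d=load(n);a=d['pixels'];h=cv2.cvtColor(a,cv2.COLOR_BGR2HSV).astype(int)
        R=np.array(d['R']);q=R@p+d['t'];t=(q[:2]/q[2])*d['fx']+[d['cx'],d['cy']];u0,v0=t.astype(int)
        m=roi((h[...,0]>3)&(h[...,0]<17)&(h[...,1]>90)&(h[...,2]>60),(v0-40,v0+35,u0-30,u0+30))
        cn=contour(cv2.morphologyEx(m.astype(np.uint8),cv2.MORPH_OPEN,np.ones((3,3))))
        v,u=np.nonzero(m);P=pts(d,u,v);z=P[(abs(P[:,0]-p[0])<50)&(abs(P[:,1]-p[1])<50)&(abs(P[:,2]-p[2])<60)][:,2]
        zt=np.median(z);print(n,'disc top z',np.percentile(z,[10,50,90]).round(1),'tcp',p.round(1))
        print('  lid',arc(d,cn,p[2]+15.5,51.3,165,100,p[:2]))
    # handle direction (dark fin) from top
E
python3 m4.py
```

```text
top blue (array([ 391.7, -280.1]), np.int64(28), np.float64(0.67))
side blue (array([ 385.2, -279.6]), np.int64(29), np.float64(0.84))
top disc top z [219.9 224.  228.3] tcp [ 362.4 -219.3  199.8]
  lid (array([ 375.2, -221.2]), np.int64(82), np.float64(2.42))
side disc top z [220.9 223.  236.4] tcp [ 362.4 -219.3  199.8]
  lid (array([ 373.4, -220.7]), np.int64(53), np.float64(1.36))
```

Run:
```python
from m4 import *
s=arm.sense();p=s['position'];print(p.round(1))
for n in('top','side'):
    d=load(n);a=d['pixels'];h=cv2.cvtColor(a,cv2.COLOR_BGR2HSV).astype(int)
    vv,uu=np.mgrid[180:290,290:420] if n=='top' else np.mgrid[160:250,300:400];u,v=uu.ravel(),vv.ravel();P=pts(d,u,v)
    near=np.hypot(*(P[:,:2]-p[:2]).T)<75
    g=near&(abs(P[:,2]-222)<14)&(h[v,u,1]>70)
    m=np.zeros(h.shape[:2],np.uint8);m[v[g],u[g]]=1;m=cv2.morphologyEx(m,cv2.MORPH_OPEN,np.ones((3,3)));cn=contour(m)
    print(n,g.sum(),'uv extents',cn.min(0),cn.max(0),'widest',cn[cn[:,0]==cn[:,0].min()][:,1].mean(),cn[cn[:,0]==cn[:,0].max()][:,1].mean())
    for zz in(223,217):print('  arc at',zz,arc(d,cn,zz,51.0,165,85,p[:2]))
    ul,ur=cn[:,0].min(),cn[:,0].max();vl=(cn[cn[:,0]==ul][:,1].mean()+cn[cn[:,0]==ur][:,1].mean())/2
    print('  centre ray',plane(d,(ul+ur)/2,vl,222)[0].round(1))
    f=near&(P[:,2]>228)&(P[:,2]<270)&(h[v,u,2]<90)&(h[v,u,1]>90)
    k=P[f];print('  fin',f.sum(),k.mean(0).round(1))
    if f.sum()>8:
        x=k[:,:2]-k[:,:2].mean(0);ax=np.linalg.svd(x)[2][0];q=x@ax;print('  fin yaw',np.degrees(np.arctan2(ax[1],ax[0])).round(1),'ends',(k[:,:2].mean(0)+ax*np.percentile(q,3)).round(1),(k[:,:2].mean(0)+ax*np.percentile(q,97)).round(1))
    # blue: widest-row approach on the rim from reference picture
    a0=cv2.imread(f'pics/{n}0.png');h0=cv2.cvtColor(a0,cv2.COLOR_BGR2HSV).astype(int)
```

```text
[ 362.4 -219.3  199.8]
top 420 uv extents [319. 222.] [352. 241.] widest 226.0 227.42857142857142
  arc at 223 (array([ 371.4, -220.5]), np.int64(73), np.float64(2.5))
  arc at 217 (array([ 373.9, -220.9]), np.int64(73), np.float64(2.35))
  centre ray [ 365.7 -219.7  222. ]
  fin 67 [ 348.3 -222.8  252.7]
  fin yaw 179.7 ends [ 368.  -222.9] [ 335.3 -222.7]
side 511 uv extents [338. 195.] [374. 216.] widest 204.0 206.5
  arc at 223 (array([ 362. , -216.7]), np.int64(50), np.float64(0.89))
  arc at 217 (array([ 369.7, -218.3]), np.int64(48), np.float64(0.99))
  centre ray [ 362.4 -217.4  222. ]
  fin 61 [ 341.  -220.3  246. ]
  fin yaw -128.0 ends [ 355.  -202.4] [ 336.1 -226.6]
```

```bash
python3 go.py 390.5 -281 95 0 0 1 .233 -.972 0
```

```text
slide [ 0.0664 -0.0127  0.1049] dr [-0.    -0.002  0.004] t 9.33 q [-0.38  0.2   0.93  2.14 -0.2   0.89 -0.66] F [ 0.4  0.4 -1.4]
```

```bash
python3 -m jog '{"fingers":[1,1,1,1,1,1,1,1,1,1],"slide":[[0.022,-0.004,0],[0.044,-0.008,0],[0.066,-0.0125,0.02],[0.066,-0.0125,0.04],[0.066,-0.0125,0.06],[0.066,-0.0125,0.08],[0.066,-0.0125,0.095],[0.066,-0.0125,0.105],[0.066,-0.0125,0.105],[0.066,-0.0125,0.105]],"dr":[[0,0,0],[0,0,0],[0,0,0],[0,0,0],[0,0,0],[0,0,0],[0,0,0],[0,0,0],[0,0,0],[0,0,0]]}'
python3 - <<'E'
from h import *
a=grab('top','t2')['pixels'];b=grab('side','s2')['pixels']
cv2.imwrite('pics/c2.png',np.hstack([cv2.resize(a[205:270,315:385],None,fx=5.7,fy=5.7,interpolation=cv2.INTER_CUBIC),cv2.resize(b[200:265,335:405],None,fx=5.7,fy=5.7,interpolation=cv2.INTER_CUBIC)]))
E
```

```text
time_s: 10.17
position: [389.6, -281.3, 95.1]
ee_rot: [0.785, -0.619, 0.001, 0.0]
contact_force: [0.5, -0.6, -1.6]
gripper_width: 12.8
```

View pics/c2.png

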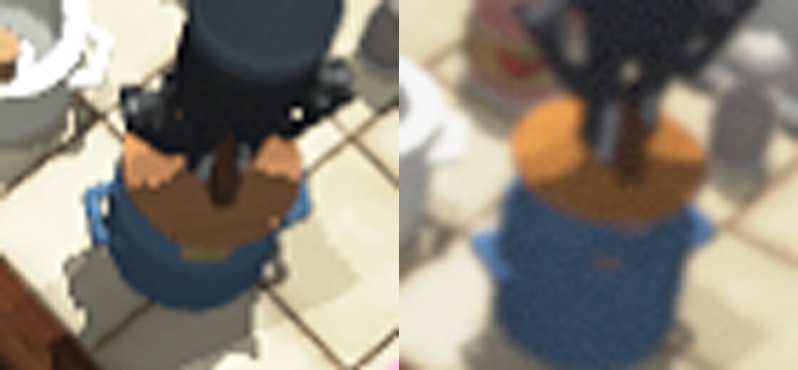

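```bash
cat > m5.py <<'E'
from h import *
def proj(d,X):
    K=np.array([[d['fx'],0,d['cx']],[0,d['fy'],d['cy']],[0,0,1.]]);return cv2.projectPoints(np.array(X,float),cv2.Rodrigues(np.array(d['R']))[0],np.array(d['t'],float),K,np.array([d['k1'],0,0,0,0.]))[0][:,0]
t=np.linspace(0,2*np.pi,361);circ=lambda c,r,z:np.c_[c[0]+r*np.cos(t),c[1]+r*np.sin(t),0*t+z]
c=(391,-280.5)
for n,rows in(('top',range(244,256,2)),('side',range(240,262,3))):
    d=load(n);a=d['pixels'];h=cv2.cvtColor(a,cv2.COLOR_BGR2HSV).astype(int)
    L=np.r_[proj(d,circ(c,52,118)),proj(d,circ(c,52,112))];print(n,'pred lid u',L[:,0].min(),L[:,0].max(),'v max',L[:,1].max())
    C=np.vstack([proj(d,circ(c,52,z)) for z in range(0,81,2)]).astype(np.float32);m=np.zeros(h.shape[:2],np.uint8);cv2.fillConvexPoly(m,cv2.convexHull(C).astype(np.int32),1)
    hull=cv2.convexHull(C)[:,0]
    blue=(h[...,0]>95)&(h[...,0]<130)&(h[...,1]>80);blue[:, :315]=0;blue[:,405:]=0
    br=(h[...,0]>2)&(h[...,0]<18)&(h[...,1]>110);br[:,:325]=0;br[:,400:]=0;br[:200]=0;br[255:]=0
    for v in rows:
        o=np.nonzero(blue[v])[0];pm=np.nonzero(m[v])[0]
        print('  row',v,'blue meas',o.min()if len(o)else None,o.max() if len(o)else None,'pred',pm.min() if len(pm) else None,pm.max() if len(pm) else None)
    cc=blue.sum(0);print('  blue bottom v (centre col)',np.nonzero(blue[:,int(hull[:,0].mean())])[0].max(),'pred',hull[:,1].max())
    vs=np.arange(222,240) if n=='top' else np.arange(215,240)
    w=[np.nonzero(br[v])[0] for v in vs];w=[x for x in w if len(x)>8];print('  brown meas',min(x.min() for x in w),max(x.max() for x in w),'bottom',np.nonzero(br[:,int(L[:,0].mean())])[0].max())
E
python3 m5.py
```

```text
top pred lid u 335.2631575681981 367.4129314438492 v max 250.15468316989626
  row 244 blue meas 331 340 pred 332 365
  row 246 blue meas 331 362 pred 332 364
  row 248 blue meas 334 362 pred 332 363
  row 250 blue meas 335 361 pred 332 362
  row 252 blue meas 336 360 pred 332 361
  row 254 blue meas 338 359 pred 333 361
  blue bottom v (centre col) 258 pred 262.3479
  brown meas 337 367 bottom 248
side pred lid u 353.71302465834646 388.8429958150417 v max 240.0783654153506
  row 240 blue meas 353 388 pred 351 386
  row 243 blue meas 349 385 pred 351 386
  row 246 blue meas 351 383 pred 351 385
  row 249 blue meas 353 382 pred 350 385
  row 252 blue meas 353 382 pred 350 384
  row 255 blue meas 353 381 pred 349 384
  row 258 blue meas 355 380 pred 350 383
  row 261 blue meas 358 378 pred 352 382
  blue bottom v (centre col) 264 pred 267.87064
  brown meas 355 388 bottom 237
```

```bash
python3 -m jog '{"fingers":[1,1,1,1,1,1],"slide":[[0,0,0.006],[0,0,0.012],[0,0,0.015],[0,0,0.017],[0,0,0.019],[0,0,0.019]],"dr":[[0,0,0],[0,0,0],[0,0,0],[0,0,0],[0,0,0],[0,0,0]]}'; python3 -c "
from plant import arm;s=arm.sense();print(s['position'],s['contact_force'],s['wrist_torque'])"
```

```text
time_s: 10.77
position: [389.1, -281.5, 75.7]
ee_rot: [0.785, -0.62, 0.001, 0.0]
contact_force: [-0.2, 0.4, -1.1]
gripper_width: 12.7
[ 389.12780823 -281.53719522   75.70647084] [-0.16039933  0.43238851 -1.13280337] [-0.00864403  0.01765838  0.00967144]
```

```bash
python3 -m jog '{"fingers":[1,1,1,1,1,1],"slide":[[0,0,0.003],[0,0,0.006],[0,0,0.008],[0,0,0.01],[0,0,0.012],[0,0,0.012]],"dr":[[0,0,0],[0,0,0],[0,0,0],[0,0,0],[0,0,0],[0,0,0]]}'; python3 -c "
from plant import arm;s=arm.sense();print(s['position'],s['contact_force'],s['wrist_torque'])"
```

```text
time_s: 11.27
position: [389.3, -281.7, 64.2]
ee_rot: [0.785, -0.62, 0.001, 0.0]
contact_force: [-0.7, -0.1, 1.9]
gripper_width: 13.1
[ 389.32863762 -281.71838629   64.21760909] [-0.72917929 -0.09080271  1.8881247 ] [0.3159184  0.2311813  0.06048702]
```

```bash
python3 -m jog '{"fingers":[1,1,1],"slide":[[0,0,0.001],[0,0,0.001],[0,0,0.001]],"dr":[[0,0,0],[0,0,0],[0,0,0]]}'; python3 -c "
from plant import arm;s=arm.sense();print(s['position'],s['contact_force'],s['wrist_torque'])"
```

```text
time_s: 11.52
position: [389.4, -281.7, 64.2]
ee_rot: [0.785, -0.62, 0.001, -0.0]
contact_force: [-4.4, 3.0, 19.0]
gripper_width: 12.6
[ 389.39982253 -281.72898122   64.18020174] [-4.35205675  2.97142075 19.02308918] [0.95212873 0.96752178 0.04924409]
```

Contact at TCP z 64.2, which matches fully home (catching on the tabs would show at about 80). Unload, then make the quarter-turn.

```bash
python3 -m jog '{"fingers":[1,1,1,1,1,1,1,1],"slide":[[0,0,-0.0015],[0,0,-0.0015],[0,0,-0.0015],[0,0,-0.0015],[0,0,-0.0015],[0,0,-0.0015],[0,0,-0.0015],[0,0,-0.0015]],"dr":[[0,0,0],[0,0,-0.07],[0,0,-0.15],[0,0,-0.23],[0,0,-0.31],[0,0,-0.39],[0,0,-0.47],[0,0,-0.47]]}'; python3 -c "
from plant import arm;s=arm.sense();print(s['position'],s['contact_force'],s['wrist_torque'],s['q'])"
```

```text
time_s: 12.18
position: [389.3, -281.8, 64.5]
ee_rot: [0.908, -0.419, 0.001, 0.0]
contact_force: [-0.3, 0.0, -2.5]
gripper_width: 13.0
[ 389.34760033 -281.78219241   64.51983374] [-0.27302601  0.04414157 -2.51019202] [0.01416291 0.00409545 0.01678957] [ 0.0881436   0.52850192  0.55960501  2.10276611 -0.4699396   0.63066476
  0.10815938]
```

```bash
python3 -m jog '{"fingers":[1,1,1,1,1,1,1,1,1,1,1,1,1,1],"slide":[[0,0,0],[0,0,0],[0,0,0],[0,0,0],[0,0,0],[0,0,0],[0,0,0],[0,0,0],[0,0,0],[0,0,0],[0,0,0],[0,0,0],[0,0,0],[0,0,0]],"dr":[[0,0,-0.08],[0,0,-0.17],[0,0,-0.26],[0,0,-0.35],[0,0,-0.44],[0,0,-0.53],[0,0,-0.62],[0,0,-0.71],[0,0,-0.8],[0,0,-0.89],[0,0,-0.98],[0,0,-1.07],[0,0,-1.1],[0,0,-1.1]]}'
python3 - <<'E'
from h import *
s=arm.sense();print(s['position'],s['contact_force'],s['wrist_torque'],s['q'].round(2) if hasattr(s['q'],'round') else s['q'])
grab('top');b=grab('side')['pixels']
a=load('top')['pixels']
cv2.imwrite('pics/c3.png',np.hstack([cv2.resize(a[205:270,315:385],None,fx=5.7,fy=5.7,interpolation=cv2.INTER_CUBIC),cv2.resize(b[200:275,335:405],None,fx=5.7,fy=5.7,interpolation=cv2.INTER_CUBIC)[:370]]))
E
```

```text
time_s: 13.35
position: [389.2, -281.7, 64.4]
ee_rot: [0.993, 0.115, 0.0, 0.001]
contact_force: [0.2, 0.3, -1.7]
gripper_width: 12.7
[ 389.17540626 -281.74308264   64.42805658] [ 0.21883781  0.25556939 -1.71825185] [ 0.01391419 -0.03256203 -0.03358519] [ 0.31  0.48  0.27  2.09 -0.22  0.6   0.97]
```

View pics/c3.png

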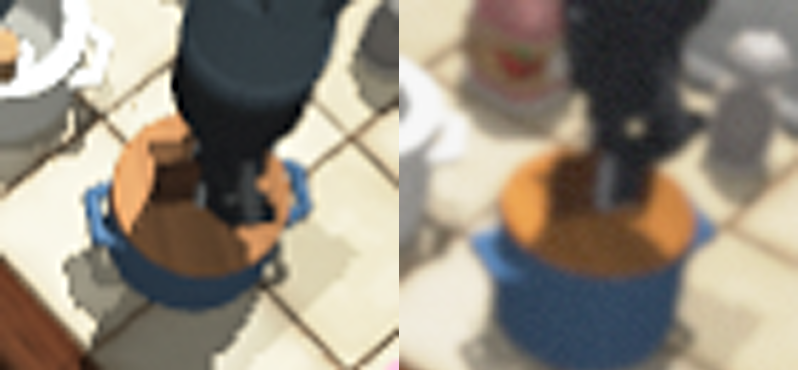

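The lid is centred on the blue crock and low, with the handle along the line of the ears (top crop: ears (97,215) and (298,190)). Release and withdraw upward.

```bash
python3 -m jog '{"fingers":[1,1,-1,-1,-1,-1,-1,-1,-1,-1,-1,-1,-1,-1,-1,-1,-1,-1],"slide":[[0,0,0.0005],[0,0,0.0005],[0,0,0],[0,0,0],[0,0,0],[0,0,0],[0,0,0],[0,0,0],[0,0,-0.005],[0,0,-0.015],[0,0,-0.03],[0,0,-0.05],[0,0,-0.08],[0,0,-0.11],[0,0,-0.14],[0,0,-0.16],[0,0,-0.16],[0,0,-0.16]],"dr":[[0,0,0],[0,0,0],[0,0,0],[0,0,0],[0,0,0],[0,0,0],[0,0,0],[0,0,0],[0,0,0],[0,0,0],[0,0,0],[0,0,0],[0,0,0],[0,0,0],[0,0,0],[0,0,0],[0,0,0],[0,0,0]]}'
python3 -m jog '{"fingers":[-1,-1,-1,-1,-1,-1],"slide":[[-0.03,0,0],[-0.06,0,-0.02],[-0.09,0,-0.04],[-0.12,0,-0.06],[-0.12,0,-0.06],[-0.12,0,-0.06]],"dr":[[0,0,0],[0,0,0],[0,0,0],[0,0,0],[0,0,0],[0,0,0]]}'
python3 - <<'E'
from h import *
from m4 import contour,arc,roi
for n,b in(('top',(205,275,315,385)),('side',(205,275,335,405))):
    d=grab(n);a=d['pixels'];h=cv2.cvtColor(a,cv2.COLOR_BGR2HSV).astype(int)
    vv,uu=np.mgrid[b[0]:b[1],b[2]:b[3]];u,v=uu.ravel(),vv.ravel();P=pts(d,u,v);H,S,V=h[v,u].T
    near=np.hypot(P[:,0]-391,P[:,1]+281)<60
    g=near&(H>3)&(H<17)&(S>100)&(P[:,2]>70)&(P[:,2]<100);print(n,'disc',g.sum(),'z',np.median(P[g,2]),'c',cv2.minEnclosingCircle(P[g,:2].astype(np.float32)))
    f=near&(V<100)&(S>70)&(P[:,2]>100)&(P[:,2]<130);k=P[f,:2]
    if f.sum()>5:
        ax=np.linalg.svd(k-k.mean(0))[2][0];print('  fin',f.sum(),k.mean(0),'yaw',np.degrees(np.arctan2(ax[1],ax[0])))
a=load('top')['pixels'];b=load('side')['pixels']
cv2.imwrite('pics/end.png',np.hstack([cv2.resize(a[150:285,275:410],None,fx=2.9,fy=2.9,interpolation=cv2.INTER_CUBIC),cv2.resize(b[165:300,285:420],None,fx=2.9,fy=2.9,interpolation=cv2.INTER_CUBIC)]))
E
```

```text
time_s: 14.95
position: [389.9, -281.8, 226.2]
ee_rot: [0.993, 0.116, 0.002, 0.002]
contact_force: [0.5, -0.2, -0.3]
gripper_width: 85.3
time_s: 15.45
position: [271.3, -309.3, 284.6]
ee_rot: [0.993, 0.115, 0.001, 0.001]
contact_force: [1.0, 0.5, -0.9]
gripper_width: 85.4
top disc 312 z 89.50798622748796 c ((382.871337890625, -285.0733642578125), 50.24380111694336)
  fin 15 [ 389.58346704 -299.04742948] yaw -75.57397707022436
side disc 452 z 87.32511802343015 c ((386.98016357421875, -276.88818359375), 53.2137336730957)
  fin 94 [ 380.47455927 -275.41591012] yaw -75.3779235119596
```

View pics/end.png

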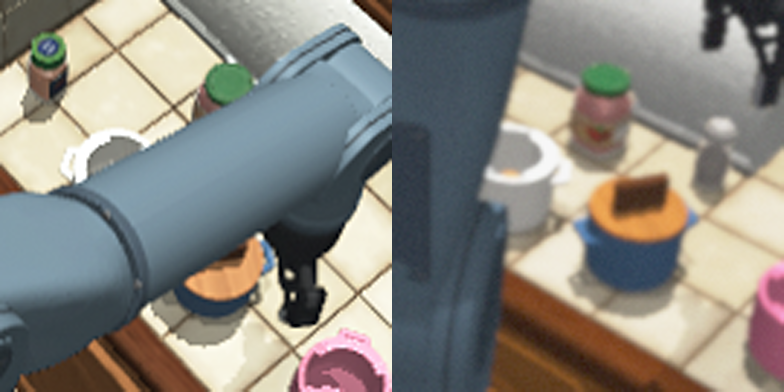

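The lid sits flat on the blue crock, handle in line with the ears, and the other things are upright. Hand in.

```bash
python3 -c "
from plant import arm
print(arm.sense()['time_s'],arm.hand_in())"
```

```text
the job is handed in; nothing more can be done
15.55 None
```

I took the lid from its stand and closed the blue crock, which holds the potato; the cork stayed in the white crock. I lowered the lid until it met firm contact at rim height, gave it a quarter-turn and released it. I handed in at 15.6 s of the 48 s allowed; no verdict is reported.

**Last checks:**
- **Height:** the lid disc's top measured at 87 to 89.5 mm, where 86 mm is expected when fully home.
- **Handle:** it lies at about -75.5°, against about -77° for the line of the ears.
- **Surroundings:** jam jar, salt shaker and green-capped jar looked untouched in the last pictures. I did not measure them or the crocks again, and the arm hid part of the top view. The gripper was clear, with no contact force.

**What failed or disagreed:**
- **First grasp:** it closed on nothing. Both cameras showed the fingertips about 30 mm behind the reported TCP, so I went 30 mm deeper.
- **Centring:** camera estimates of the crock and lid centres differed by up to about 8 mm between views. My evidence that the lid is centred is that it went in freely, met firm contact at home height and turned without resistance.

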